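Set and lock the swivel chuck on the datum ball

ROBOT

A 7-joint arm with a two-finger parallel gripper is mounted at the origin on the work surface. World frame = base frame: x ahead of the robot, y to its left, z up, the work surface at z = 0. Lengths are in mm, angles in rad, forces in N, time in s.
With the tool pointing down it reaches from about 400 to 875 mm from the base axis. Payload 4.4 kg.
Tool frame: the origin (TCP) lies at the very end of the fingers, on their centre line; the grasp point (between the pads) lies 19 mm behind it; z points along the fingers, y is the direction in which the jaws open and shut (so a half turn about z gives the same grasp; the last joint's range is limited). The gripper opens to 85 mm and grips with 20 to 120 N. Pads are 22 mm wide; open, the fingers measure 114 mm over their backs; the gripper's body (76 mm by 85 mm) begins 54 mm behind the grasp point. The pads swing forward as they close: fully open they stand 13 mm farther back than shut.
Start: joints at [-1.32, 0.628, 0.038, 1.517, -0.027, 0.996, -0.02], TCP at [202.469, 617.676, 231.313] pointing down, gripper open.
Joint ranges: [-3.06, 3.06], [-0.37, 2.12], [-1.25, 1.32], [0.18, 2.47], [-1.1, 4.24], [0.23, 1.98], [-2.94, 2.94]. Speed limits (rad/s): [2.57, 2.57, 3.14, 3.14, 3.14, 3.14, 3.14].

INTERFACE

Orientations are given as [roll, pitch, yaw] about the fixed x, y, z axes, in that order (R = Rz(yaw) Ry(pitch) Rx(roll)).
In Python, from cell import ctrl gives the robot as it stands.
- The arm moves only by the shell command python3 -m crank 'ROWS' [OPENING]. ROWS is JSON, a list that holds one entry, the list of rows, each a list of 6 numbers: the shift along the tool's x, y, z in units of 30 mm (1.0 is 30 mm), then the turn, a rotation vector about the tool's x, y, z in units of 6 degrees (1.0 is 6 degrees). In form: [[[tx, ty, tz, rx, ry, rz], ...]]. A call has 1 to 12 rows; each row shifts and turns the pose as measured when the row begins, along the tool's axes as they then stand; what a row does not reach is not made up. A row lasts 1/12 s, in which the tool goes at most 41.7 mm and 7.16 degrees, less where a joint would pass 70% of its speed; a pose out of reach is approached as far as the arm can. A call is refused whole if a number of a shift passes 1 or a number of a turn 1, either way. A call with a gripper value outside its range is refused whole. OPENING is the gripper command: -1 is fully open, 1 is shut, values between are in proportion, set as the call begins (- or left out, the last holds). The fingers move at their own pace and stop on an object; the grip force is fixed at half the most. Time passes only in rows, so rows that do not move let the fingers close. It gives the time, the measured TCP pose, the force and the opening at its end, in the units of the state.
- ctrl.read_state(): the state, without advancing time (a new reading comes with each control period).
- ctrl.get_image(name): name is "scene" or "top"; returns a dict with "color" (480x640x3 uint8, red, green, blue), "depth" (480x640 float32, mm along the optical axis (not along the pixel's ray), 0 where there is no reading), "camera_matrix" (3x3 intrinsics, pixels), "R" (3x3) and "t" (3): a world point X has camera coordinates R X + t. Camera axes: x right, y down, z forward; pixel columns grow to the right and rows downward; lengths in mm; the calibration is good to about 2 mm. A picture is of the moment at which its call begins.
- ctrl.finish_job(): hands the job in, once; it reports no verdict.
Trained networks look in a picture, given as the dict that the camera call returned (one of the last four; its "shot" number tells which), for a name from the list of things; names that differ only in an ending like _2 or _b are one class to them, and where a whole thing is asked for, a point or a joint stands for the part that bears it (a point fixed in the world has none). Each returns a list of dicts, best first, with "conf" (0 to 1); they miss things now and then, are a little off and sometimes report something else, mostly with a low value. They report only what shows in the picture. A call takes as long as a camera call. They do not tell look-alikes from the thing itself.
- ctrl.search_frame(query, picture): "extent" ([centre column, centre row, width, height] in pixels, round what is visible of it).
The state is a dict: "clock": time; "qpos": joint angles; "qd": joint speeds; "tau": joint torques, N m; "eef_pos": TCP position; "tool_rot": TCP orientation; "force": force on the tool from outside, world axes, zero at the start; "torque": the same for the moment, N m; "width": finger opening in mm.
Only numpy, scipy, OpenCV 4.12 (cv2) and the standard library are available. Lean on these libraries where they do the work, as an engineer would, in place of code of your own. Each camera call takes 0.05 s, during which the arm holds its last target. There are 200 camera calls.

TASK

Before the part is measured, the aluminium link held in the swivel chuck has to point at the datum ball. Loosen the chuck's lock ring by swinging its lever anticlockwise as far as it goes, turn the chuck until the long end of the link points at the middle of the ball on its pillar, then swing the lever back all the way to lock the chuck again and let go. Leave the two pillars and the V-block, clamp and gauge block around the chuck where they stand.

Things in the scene. Friction and masses are not known exactly. Their poses are not given: they have to be found in the camera images.
- rotary: fixed base of the swivel chuck: green casting 150 x 150 mm, 46 mm high, with a small dark handwheel on its -y side. Origin on the table under the chuck's vertical turning axis, z up. Lock ring and chuck turn about this axis. The lever is on the -x side, the link's long end on the +x side.
- lock_ring (a joint): angle of the dark steel lock ring (124 mm across, top 63 mm above the table) under the chuck, rad, growing anticlockwise from above. 0 = fully tight stop, 1.1 = fully open stop. It clamps the chuck below about 0.3, the harder the nearer to 0, and frees it above. It stays where it is left. It takes 4 N at the handle to move it, rising to about 8 N over the last 0.3 rad of tightening.
- lever_handle (a point): centre (half-way up, 81 mm above the table) of the upright round black handle on the lock ring's lever: 24 mm across, from 49 to 111 mm up, 125 mm from the turning axis; it moves with the ring on that circle. The lever arm under it is 14 mm thick, 55 mm up. At lock_ring = q it lies at angle pi - 0.55 + q from the base's +x.
- chuck (a joint): angle of the chuck, rad, growing anticlockwise seen from above; 0 when the link lies along the base's +x; stops at -1.6 and 1.6. Clamped while the ring is tight (slips only above about 2 N m); when loosened it turns with 0.2 N m of friction and stays where it is left.
- link (a point): on the turning axis at mid-height of the aluminium link held in the chuck, 125 mm up. x along the link to its long end, z up. Bar 20 mm wide, 24 mm high (113 to 137 mm up), reaching 45 mm back (square end) and 142 mm forward (round eye, 34 mm across). Grip it here across its width. Below: boss 36 mm across, three jaws up to 97 mm, chuck body 100 mm across, up to 84 mm above the table.
- ball (a point): centre of the white datum ball, 32 mm across, 122 mm above the table, on top of a slim steel pillar (foot 52 mm across) standing loose on the table 190 to 290 mm from the turning axis, on one side of the link. This is what the link must point at.
- square_top (a point): centre of the white square block (36 x 36 mm, 28 mm high, centre 124 mm above the table) on the other, otherwise equal pillar, standing loose on the other side of the link. Not the target.
- vee_block: loose dark steel V-block, 45 x 70 mm, 42 mm high, beyond the link's long end; origin under its centre. Leave it.
- clamp: loose dark steel step clamp, 85 x 36 mm, 48 mm high, beside the base; origin under its centre. Leave it.
- gauge_block: loose dark steel gauge block 75 x 30 mm, 20 mm high, beside the base; origin under its centre. Leave it.
Mind the look-alikes: they are no part of the job. Leave any blue look-alike of the part that bears ball alone.

How it is judged (in metres and radians):
On the way, in this order (a step that is already met when the one before it is completed fails the run):
1. the lock ring is loosened: its lever is swung open (over 0.9 of 1.1 rad) (value of joint lock_ring above 0.9 rad), for 0.1 s.
2. with the ring still loose, the chuck is turned so that the link's long end points at the ball (y of ball in the frame of link between -0.01 and 0.01 m and x of ball in the frame of link above 0.1 m and value of joint lock_ring above 0.5 rad), for 0.2 s.
At the end, for the whole second after the job is handed in: the lock ring is tight again (lever within 0.12 rad of its closed stop) and the centre line of the link's long end passes within 10 mm of the ball's centre, seen from above, with everything at rest (y of ball in the frame of link between -0.01 and 0.01 m and x of ball in the frame of link above 0.1 m and value of joint lock_ring below 0.12 rad and velocity of joint chuck between -0.05 and 0.05 rad/s and velocity of joint lock_ring between -0.05 and 0.05 rad/s); the robot touches nothing.
It fails at once if a pillar is moved by more than 10 mm (distance of any of ball, square_top from where it was at the start of the episode above 0.01 m).
It fails at once if the V-block, clamp or gauge block is moved by more than 15 mm (distance of any of vee_block, clamp, gauge_block from where it was at the start of the episode above 0.015 m).
It also fails if it takes over 67 s, if anything falls off the work surface, if the arm or the gripper's body presses on something with over 40 N, if the wrist force passes 120 N, or if a joint passes its speed limit or range.

## Working session

There is one attempt and no reset: what is moved stays moved. The work goes in short steps, Python scripts to look and compute and a shell command to move; the robot and the scene stay as the last step left them, time stands still between calls to the robot, and variables do not carry over. Pictures are saved under pics/ and viewed, about 8 in all and at most 12, crops included, and the job is handed in when it is done.

```bash
ls; mkdir -p pics; cat > h.py <<'E'
import numpy as np,cv2
from cell import ctrl
def shot(n,save=None):
    p=ctrl.get_image(n)
    if save: cv2.imwrite('pics/'+save,cv2.cvtColor(p['color'],cv2.COLOR_RGB2BGR))
    return p
def cloud(p):
    d=p['depth'];K=np.array(p['camera_matrix']);v,u=np.mgrid[:480,:640]
    c=np.stack([(u-K[0,2])/K[0,0]*d,(v-K[1,2])/K[1,1]*d,d],-1)
    X=(c-np.array(p['t']))@np.array(p['R']); X[d==0]=np.nan
    return X
def ray(p,u,v,z):
    K=np.array(p['camera_matrix']);R=np.array(p['R']);t=np.array(p['t'])
    o=-R.T@t; w=R.T@np.array([(u-K[0,2])/K[0,0],(v-K[1,2])/K[1,1],1])
    return o+w*(z-o[2])/w[2]
E
cat > look.py <<'E'
from h import *
import sys
print({k:np.round(v,3) for k,v in ctrl.read_state().items() if k in('clock','qpos','eef_pos','tool_rot','width','force')})
for n in ('top','scene'):
    p=shot(n,n+'1.png'); X=cloud(p); print(n,np.round(-np.array(p['R']).T@p['t']))
    for q in ['rotary','lever_handle','link','ball','square_top','vee_block','clamp','gauge_block']:
        for r in ctrl.search_frame(q,p)[:3]:
            u,v=r['extent'][:2]; print(q,round(r['conf'],2),np.round(r['extent']),np.round(X[int(v),int(u)]))
E
python3 look.py
```

```text
pics
{'clock': np.float64(0.0), 'qpos': array([-1.32 ,  0.629,  0.038,  1.518, -0.027,  0.996, -0.02 ]), 'eef_pos': array([202.263, 617.054, 230.375]), 'tool_rot': array([-3.14 ,  0.   ,  2.825]), 'force': array([ 0.585, -0.309, -0.147]), 'width': np.float64(85.753)}
top [469.  72. 841.]
rotary 0.57 [354. 247. 165. 145.] [530.  40. 136.]
lever_handle 0.64 [382. 262. 115. 116.] [513.  -3.  85.]
lever_handle 0.31 [223. 330.  46.  33.] [419. 214. 125.]
link 0.92 [337. 247. 131.  77.] [534.  61.  86.]
ball 0.84 [223. 329.  50.  37.] [420. 215. 128.]
ball 0.6 [200. 259.  48.  33.] [516. 257.  94.]
square_top 0.83 [280. 121.  42.  61.] [704. 140. 139.]
vee_block 0.92 [265. 228.  38.  54.] [570. 175.  22.]
vee_block 0.73 [382. 263. 118. 117.] [512.  -4.  83.]
clamp 0.7 [395. 152.  55.  48.] [687. -28.  49.]
clamp 0.68 [338. 248. 137.  73.] [534.  59.  84.]
gauge_block 0.78 [330. 336.  44.  43.] [403.  72.  23.]
scene [1026.  362.  590.]
rotary 0.8 [302. 239. 136. 140.] [551.  35.  83.]
lever_handle 0.79 [296. 219.  81. 110.] [551.  24. 115.]
link 0.96 [316. 226. 102.  73.] [557.  64. 126.]
link 0.73 [298. 221.  77. 110.] [547.  27. 110.]
ball 0.71 [444. 296.  44.  79.] [531. 263.  69.]
ball 0.63 [449. 244.  42.  82.] [424. 228.  71.]
ball 0.23 [297. 220.  78. 106.] [547.  25. 113.]
square_top 0.64 [296. 354.  41.  97.] [731. 149.  81.]
vee_block 0.73 [367. 308.  58.  51.] [571. 166.  23.]
vee_block 0.35 [297. 221.  78. 104.] [549.  27. 113.]
clamp 0.92 [213. 308.  36.  57.] [702. -18.  33.]
gauge_block 0.96 [368. 231.  31.  31.] [413.  83.  20.]
gauge_block 0.32 [296. 220.  80. 110.] [547.  23. 112.]
```

View pics/top1.png

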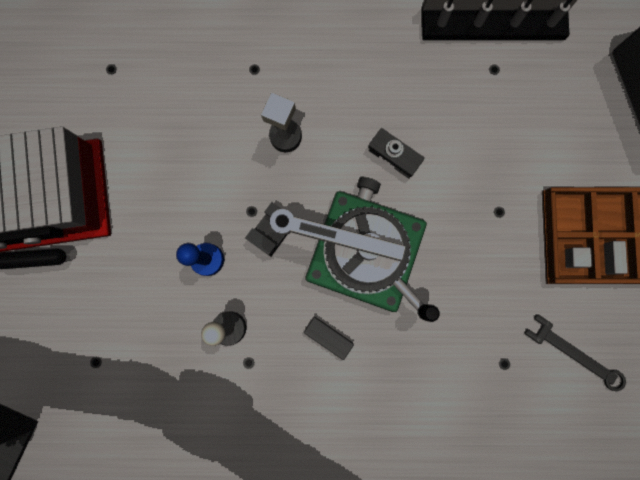

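View pics/scene1.png

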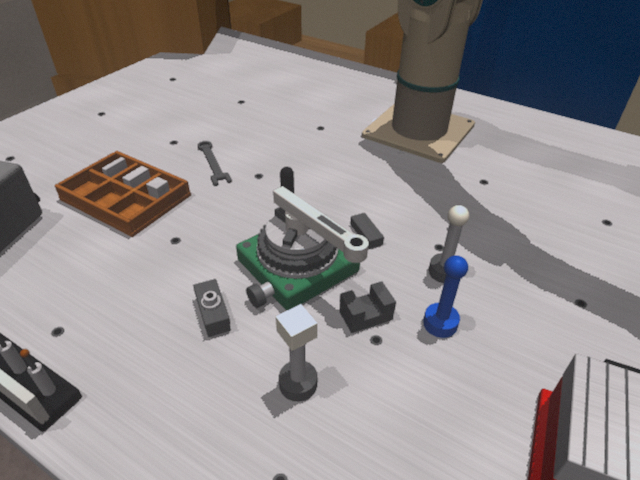

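The scene shows these candidates for the target:
- The white ball is at top (213,334), scene (458,215). By the description, this is the target.
- The blue-ball look-alike is at top (188,254), scene (456,267).
- The white square block is at top (279,111), scene (297,327).

The black lever handle is at top (429,313) and the link eye is at top (282,221). Next I'll measure these and check a close crop.

```bash
cat > meas.py <<'E'
from h import *
def tri(ps,uvs):
    A=np.zeros((3,3));b=np.zeros(3)
    for p,(u,v) in zip(ps,uvs):
        o=ray(p,u,v,800);w=ray(p,u,v,0)-o;w/=np.linalg.norm(w);P=np.eye(3)-np.outer(w,w);A+=P;b+=P@o
    return np.linalg.solve(A,b)
def measure():
    pt=shot('top');ps=shot('scene');Xt=cloud(pt);Xs=cloud(ps);out={}
    from scipy.optimize import least_squares
    for n,p,X in(('top',pt,Xt),('scene',ps,Xs)):
        c=p['color'].astype(int)
        # bar+eye: top surface
        m=(np.abs(X[...,2]-137)<5)&(np.hypot(X[...,0]-535,X[...,1]-60)<190)&(c.min(-1)>60)&(X[...,1]<200)&(X[...,0]<640)
        k,l,st,ce=cv2.connectedComponentsWithStats(m.astype('uint8'));i=1+np.argmax(st[1:,4]);m=l==i
        P=X[m];print(n,'link px',m.sum(),'z',P[:,2].mean().round(1))
        r=cv2.minAreaRect(P[:,:2].astype('float32'));print(' rect',np.round(r[0],1),np.round(r[1],1),round(r[2],2))
        # mid line via median of side edges: bar part
        C=P[:,:2].mean(0);d=np.linalg.svd(P[:,:2]-C,full_matrices=0)[2][0]
        if d@[0,1]<0:d=-d
        print(' pca centre',C.round(1),'dir',d.round(4),'yaw',np.arctan2(d[1],d[0]).round(4),'extent',((P[:,:2]-C)@d).min().round(1),((P[:,:2]-C)@d).max().round(1))
        # ball sphere
        m=(X[...,2]>108)&(X[...,2]<142)&(np.hypot(X[...,0]-425,X[...,1]-222)<40)&(c.min(-1)>60)
        P=X[m];s=least_squares(lambda q:np.linalg.norm(P-q,axis=1)-16,[425,222,122],loss='soft_l1').x;print(' ball',s.round(1),m.sum())
        # casting top z 46 green
        m=(c[...,1]>c[...,0]*1.5)&(c[...,1]>c[...,2]*1.2)&(np.abs(X[...,2]-46)<4)
        P=X[m][:,:2].astype('float32');r=cv2.minAreaRect(P);print(' casting',np.round(r[0],1),np.round(r[1],1),np.radians(r[2]).round(3))
        # ring top z63
        m=(np.abs(X[...,2]-63)<3);P=X[m][:,:2];P=P[np.hypot(P[:,0]-535,P[:,1]-30)<75]
        s=least_squares(lambda q:np.maximum(np.hypot(*(P-q).T)-62,0)+.0,[535,35]).x
        print(' ring',s.round(1),len(P))
        # handle top z111
        m=(np.abs(X[...,2]-111)<5)&(c.max(-1)<60)&(X[...,1]<0)&(np.hypot(X[...,0]-535,X[...,1]-35)<180);P=X[m]
        if len(P): print(' handle',np.round(cv2.minEnclosingCircle(P[:,:2].astype('float32')),1) if 0 else (P.mean(0).round(1),len(P)))
    return pt,ps
if __name__=='__main__':
    pt,ps=measure()
    f=lambda p,a,b,c,d:cv2.resize(cv2.cvtColor(p['color'][b:d,a:c],cv2.COLOR_RGB2BGR),(400,400),interpolation=cv2.INTER_CUBIC)
    cv2.imwrite('pics/crop1.png',np.hstack([f(pt,170,230,290,350),f(pt,330,220,450,340)]))
E
python3 meas.py
```

```text
top link px 1894 z 137.5
 rect [549.2  61.7] [186.5  33.1] 77.54
 pca centre [545.3  60. ] dir [0.2547 0.967 ] yaw 1.3132 extent -90.7 95.9
 ball [414.3 229.  122.2] 424
 casting [490.  264.7] [244.7 674.5] 0.325
 ring [533.9  16. ] 1549
 handle (array([441.8, -67.6, 110.8]), 208)
scene link px 1312 z 136.2
 rect [551.4  61. ] [187.   34.6] 78.15
 pca centre [551.4  70.2] dir [0.2557 0.9668] yaw 1.3122 extent -102.5 84.6
 ball [414.7 228.1 121.4] 364
 casting [0. 0.] [0. 0.] 0.0
 ring [541.4  18.2] 814
 handle (array([446.6, -65.4, 109.5]), 65)
```

View pics/crop1.png

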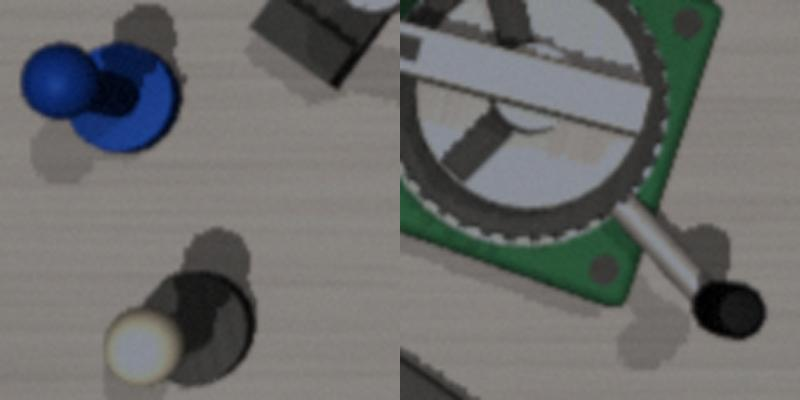

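The close crop confirms the choice. The white ball on the grey pillar is in the left panel at (143,347), and the blue one is a decoy. The handle is in the right panel at (738,310). Working estimates: axis ≈ (534.5, 15.7), link yaw ≈ 1.313, ball ≈ (414.5, 228.5), so the link must reach yaw ≈ 2.084. I'll turn the wrist first.

```bash
cat > plan.py <<'E'
import sys,numpy as np
from cell import ctrl
from scipy.spatial.transform import Rotation as Ro
a=[float(v) for v in sys.argv[1:]]
s=ctrl.read_state();R=Ro.from_euler('xyz',s['tool_rot']);T=Ro.from_euler('xyz',[np.pi,0,a[3]])
print('t',round(s['clock'],2),'pos',np.round(s['eef_pos'],1),'rpy',np.round(s['tool_rot'],3),'F',np.round(s['force'],1),'w',round(float(s['width']),1),'q',np.round(s['qpos'],2))
print('shift units',np.round(R.inv().apply(np.array(a[:3])-s['eef_pos'])/30,2),'turn units',np.round(np.degrees((R.inv()*T).as_rotvec())/6,2))
E
Z='[0,0,0,0,0,1]'
python3 -m crank '[[[0,0,0,0,0,1],[0,0,0,0,0,1],[0,0,0,0,0,1],[0,0,0,0,0,1],[0,0,0,0,0,1],[0,0,0,0,0,1],[0,0,0,0,0,1],[0,0,0,0,0,1],[0,0,0,0,0,1],[0,0,0,0,0,1]]]' -1
python3 -m crank '[[[0,0,0,0,0,1],[0,0,0,0,0,1],[0,0,0,0,0,1],[0,0,0,0,0,1],[0,0,0,0,0,1],[0,0,0,0,0,1],[0,0,0,0,0,1],[0,0,0,0,0,1],[0,0,0,0,0,1],[0,0,0,0,0,1]]]'
python3 plan.py 430 270 230 0.737
```

```text
clock: 1.83
eef_pos: [202.3, 617.9, 231.7]
tool_rot: [-3.14, -0.001, 1.729]
force: [-0.9, -0.1, 0.2]
width: 85.8
clock: 2.67
eef_pos: [200.4, 618.8, 232.0]
tool_rot: [-3.137, 0.001, 0.63]
force: [-0.9, -0.8, 0.0]
width: 85.5
t 2.67 pos [200.4 618.8 232. ] rpy [-3.137e+00  1.000e-03  6.300e-01] F [-0.9 -0.8  0. ] w 85.5 q [-1.66  0.71  0.64  1.53 -0.46  1.06 -1.84]
shift units [-6.70e-01  1.39e+01  1.00e-02] turn units [-0.04  0.01 -1.02]
```

```bash

python3 -m crank '[[[0,1,0,0,0,-0.5],[0,1,0,0,0,-0.4],[0,1,0,0,0,0],[0,1,0,0,0,0],[0,1,0,0,0,0],[0,1,0,0,0,0],[0,1,0,0,0,0],[0,1,0,0,0,0],[0,1,0,0,0,0],[0,1,0,0,0,0],[0,1,0,0,0,0],[0,1,0,0,0,0]]]'
python3 plan.py 443 -67 200 0.737
```

```text
clock: 3.67
eef_pos: [437.5, 347.6, 227.7]
tool_rot: [-3.13, -0.002, 0.747]
force: [-0.5, 0.7, 0.2]
width: 85.7
t 3.67 pos [437.5 347.6 227.7] rpy [-3.13e+00 -2.00e-03  7.47e-01] F [-0.5  0.7  0.2] w 85.7 q [-1.1   0.56  0.6   1.79 -0.41  0.91 -1.14]
shift units [-9.26 10.27  0.79] turn units [-0.11 -0.01  0.1 ]
```

```bash

python3 -m crank '[[[-0.8,0.9,0.05,0,0,0],[-0.8,0.9,0.05,0,0,0],[-0.8,0.9,0.05,0,0,0],[-0.8,0.9,0.05,0,0,0],[-0.8,0.9,0.05,0,0,0],[-0.8,0.9,0.05,0,0,0],[-0.8,0.9,0.05,0,0,0],[-0.8,0.9,0.05,0,0,0],[-0.8,0.9,0.05,0,0,0],[-0.8,0.9,0.05,0,0,0],[-0.8,0.9,0.05,0,0,0],[0,0,0,0,0,0]]]'
python3 plan.py 443 -67 150 0.737; cat > cam.py <<'E'
from h import *
import sys
a,b=shot('top'),shot('scene')
f=lambda p,a,b,c,d:cv2.resize(cv2.cvtColor(p['color'][b:d,a:c],cv2.COLOR_RGB2BGR),(400,400),interpolation=cv2.INTER_CUBIC)
cv2.imwrite('pics/'+sys.argv[1],np.hstack([f(a,190,160,490,400),f(b,180,120,400,340)]))
E

```

```text
clock: 4.67
eef_pos: [452.7, -71.6, 209.0]
tool_rot: [3.141, -0.015, 0.743]
force: [0.9, -1.2, -0.1]
width: 85.0
t 4.67 pos [452.7 -71.6 209. ] rpy [ 3.141 -0.015  0.743] F [ 0.9 -1.2 -0.1] w 85.0 q [-0.31  0.44  0.58  2.08 -0.38  0.72 -0.31]
shift units [-0.16 -0.33  1.96] turn units [ 0.   -0.14  0.06]
```

```bash

python3 -m crank '[[[-0.16,-0.33,0.7,0,-0.1,0],[0,0,0.7,0,0,0],[0,0,0.5,0,0,0],[0,0,0,0,0,0]]]'
python3 plan.py 443 -67 76 0.737
```

```text
clock: 5.0
eef_pos: [445.0, -72.0, 152.2]
tool_rot: [3.136, -0.009, 0.733]
force: [-0.2, 0.4, -0.3]
width: 85.1
t 5.0 pos [445.  -72.  152.2] rpy [ 3.136 -0.009  0.733] F [-0.2  0.4 -0.3] w 85.1 q [-0.25  0.52  0.5   2.15 -0.48  0.56 -0.24]
shift units [ 0.04 -0.18  2.54] turn units [ 0.06 -0.08 -0.04]
```

```bash

python3 -m crank '[[[0.05,-0.18,0.6,0,-0.08,0],[0,0,0.6,0,0,0],[0,0,0.6,0,0,0],[0,0,0.4,0,0,0],[0,0,0,0,0,0]]]'
python3 plan.py 443 -67 76 0.737; python3 cam.py c2.png
```

```text
clock: 5.42
eef_pos: [447.1, -66.1, 87.0]
tool_rot: [3.131, -0.005, 0.734]
force: [-0.8, -0.5, 1.5]
width: 85.8
t 5.42 pos [447.1 -66.1  87. ] rpy [ 3.131 -0.005  0.734] F [-0.8 -0.5  1.5] w 85.8 q [-0.17  0.64  0.36  2.2  -0.59  0.39 -0.15]
shift units [-0.12 -0.07  0.36] turn units [ 0.1  -0.05 -0.03]
```

View pics/c2.png

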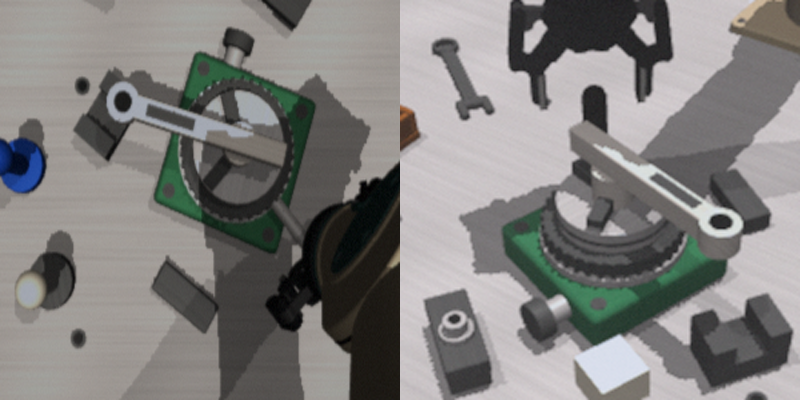

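The handle (595,115 in the right panel) stands between the open fingers at (540,90) and (643,80). Close.

```bash

python3 -m crank '[[[-0.1,-0.07,0.3,0.1,-0.05,0],[0,0,0,0,0,0],[0,0,0,0,0,0]]]'
python3 -m crank '[[[0,0,0,0,0,0],[0,0,0,0,0,0],[0,0,0,0,0,0],[0,0,0,0,0,0],[0,0,0,0,0,0],[0,0,0,0,0,0],[0,0,0,0,0,0],[0,0,0,0,0,0],[0,0,0,0,0,0],[0,0,0,0,0,0]]]' 1
python3 plan.py 443 -67 78 0.737
```

```text
clock: 5.77
eef_pos: [446.3, -67.0, 81.2]
tool_rot: [3.137, -0.004, 0.735]
force: [-0.5, -0.3, 0.4]
width: 85.3
clock: 6.6
eef_pos: [446.9, -66.8, 82.9]
tool_rot: [3.136, -0.006, 0.735]
force: [-1.0, 0.3, 0.1]
width: 22.3
t 6.6 pos [446.9 -66.8  82.9] rpy [ 3.136 -0.006  0.735] F [-1.   0.3  0.1] w 22.3 q [-0.15  0.64  0.35  2.2  -0.59  0.38 -0.14]
shift units [-0.1  -0.09  0.16] turn units [ 0.06 -0.06 -0.01]
```

```bash

python3 -m crank '[[[0.02,0.42,0,0,0,-0.95],[0.02,0.42,0,0,0,-0.95],[0.02,0.42,0,0,0,-0.95],[0.02,0.42,0,0,0,-0.95]]]'
python3 plan.py 534.5 15.7 81 1.135
```

```text
clock: 6.93
eef_pos: [485.9, -94.1, 82.9]
tool_rot: [3.139, -0.005, 1.145]
force: [0.9, 3.4, 0.9]
width: 22.1
t 6.93 pos [485.9 -94.1  82.9] rpy [ 3.139 -0.005  1.145] F [0.9 3.4 0.9] w 22.1 q [-0.05  0.67  0.27  2.08 -0.41  0.44  0.12]
shift units [ 4.   -0.04  0.09] turn units [ 0.03 -0.05  0.09]
```

```bash

python3 -m crank '[[[0.02,0.42,0,0,0,-0.95],[0.02,0.42,0,0,0,-0.95],[0.02,0.42,0,0,0,-0.95],[0.02,0.42,0,0,0,-0.95],[0.02,0.42,0,0,0,-0.95]]]'
python3 plan.py 534.5 15.7 81 1.64
python3 -m crank '[[[0.02,0.35,0,0,0,-0.8],[0.02,0.25,0,0,0,-0.5],[0,0,0,0,0,0]]]'
python3 plan.py 534.5 15.7 81 1.837
```

```text
clock: 7.35
eef_pos: [547.1, -103.4, 83.0]
tool_rot: [-3.141, -0.01, 1.659]
force: [-1.5, 2.5, 2.1]
width: 22.3
t 7.35 pos [ 547.1 -103.4   83. ] rpy [-3.141 -0.01   1.659] F [-1.5  2.5  2.1] w 22.3 q [ 0.04  0.71  0.16  1.91 -0.22  0.54  0.44]
shift units [ 3.99 -0.07  0.1 ] turn units [-0.   -0.09  0.18]
clock: 7.6
eef_pos: [559.3, -101.0, 82.9]
tool_rot: [-3.129, -0.015, 1.8]
force: [4.5, 3.0, -0.6]
width: 22.1
t 7.6 pos [ 559.3 -101.    82.9] rpy [-3.129 -0.015  1.8  ] F [ 4.5  3.  -0.6] w 22.1 q [ 0.05  0.73  0.13  1.86 -0.17  0.58  0.52]
shift units [3.98 0.08 0.12] turn units [-0.11 -0.14 -0.35]
```

```bash

python3 -m crank '[[[0,0.35,0,0,0,-0.3],[0,0.2,0,0,0,0],[0,0.15,0,0,0,0],[0,0,0,0,0,0]]]'
python3 plan.py 534.5 15.7 81 1.837
```

```text
clock: 7.93
eef_pos: [558.7, -100.5, 82.8]
tool_rot: [-3.091, -0.026, 1.822]
force: [4.1, 2.2, -4.9]
width: 22.1
t 7.93 pos [ 558.7 -100.5   82.8] rpy [-3.091 -0.026  1.822] F [ 4.1  2.2 -4.9] w 22.1 q [ 0.05  0.74  0.13  1.82 -0.16  0.65  0.53]
shift units [3.95 0.19 0.15] turn units [-0.48 -0.26 -0.13]
```

The lever is against the open stop: it no longer moves, and it swung about 1.03 rad or more. Release and rise.

```bash

python3 -m crank '[[[0,0,0,0,0,0],[0,0,0,0,0,0],[0,0,0,0,0,0],[0,0,0,0,0,0],[0,0,0,0,0,0],[0,0,0,0,0,0],[0,0,-0.3,0,0,0],[0,0,-0.6,-0.2,-0.1,0],[0,0,-0.8,-0.2,-0.1,0],[0,0,-0.9,0,0,0],[0,0,-0.9,0,0,0],[0,0,-0.9,0,0,0]]]' -1
python3 plan.py 534.5 15.7 190 1.313; python3 meas.py
```

```text
clock: 8.93
eef_pos: [557.3, -100.6, 215.2]
tool_rot: [-3.122, -0.01, 1.823]
force: [1.8, 0.1, -0.3]
width: 85.4
t 8.93 pos [ 557.3 -100.6  215.2] rpy [-3.122 -0.01   1.823] F [ 1.8  0.1 -0.3] w 85.4 q [ 0.02  0.54  0.17  1.76 -0.12  0.87  0.5 ]
shift units [3.93 0.25 0.87] turn units [-0.21 -0.04  4.87]
top link px 2044 z 137.5
 rect [549.1  61.7] [185.9  32.9] 77.57
 pca centre [545.9  62.1] dir [0.2547 0.967 ] yaw 1.3133 extent -93.0 93.3
 ball [414.3 228.9 122.3] 430
 casting [487.8 267.2] [247.5 653.7] 0.345
 ring [534.3  16. ] 1549
 handle (array([ 559.7, -105.4,  110.6]), 214)
scene link px 1311 z 136.3
 rect [544.4  63.5] [185.8  34.9] 72.98
 pca centre [551.5  70.2] dir [0.2568 0.9665] yaw 1.3111 extent -101.6 84.6
 ball [414.6 228.1 121.5] 369
 casting [0. 0.] [0. 0.] 0.0
 ring [540.   17.8] 813
 handle (array([ 564. , -103.2,  109.5]), 86)
```

```bash

python3 -m crank '[[[0,0,0,0,0,0.93],[0,0,0,0,0,0.93],[0,0,0,0,0,0.93],[0,0,0,0,0,0.93],[0,0,0,-0.2,0,0.93],[0,0,0,0,0,0]]]'
python3 plan.py 534.5 15.7 190 1.313
```

```text
clock: 9.53
eef_pos: [561.1, -101.5, 222.0]
tool_rot: [3.128, -0.003, 1.313]
force: [-0.8, -0.6, -0.5]
width: 85.6
t 9.53 pos [ 561.1 -101.5  222. ] rpy [ 3.128e+00 -3.000e-03  1.313e+00] F [-0.8 -0.6 -0.5] w 85.6 q [-0.08  0.54  0.32  1.78 -0.22  0.85  0.08]
shift units [ 3.55 -1.87  1.05] turn units [ 0.13 -0.03 -0.  ]
```

```bash

python3 -m crank '[[[0.88,-0.47,0,0.13,0,0],[0.88,-0.47,0,0,0,0],[0.88,-0.47,0.3,0,0,0],[0.88,-0.47,0.6,0,0,0],[0,0,0,0,0,0]]]'
python3 plan.py 534.5 15.7 160 1.313
```

```text
clock: 9.95
eef_pos: [532.7, 16.1, 194.7]
tool_rot: [3.141, -0.001, 1.321]
force: [-0.8, 1.8, -0.1]
width: 85.7
t 9.95 pos [532.7  16.1 194.7] rpy [ 3.141e+00 -1.000e-03  1.321e+00] F [-0.8  1.8 -0.1] w 85.7 q [-0.29  0.53  0.31  1.89 -0.23  0.76 -0.11]
shift units [-0.    0.06  1.16] turn units [ 0.   -0.01  0.07]
```

```bash

python3 -m crank '[[[0,0.05,0.8,0,0,0.07],[0,0,0.8,0,0,0],[0,0,0.7,0,0,0],[0,0,0.35,0,0,0],[0,0,0,0,0,0]]]'
python3 plan.py 534.5 15.7 115 1.313
```

```text
clock: 10.37
eef_pos: [534.5, 20.7, 112.5]
tool_rot: [-3.14, -0.004, 1.336]
force: [-0.1, 0.2, -0.3]
width: 85.5
t 10.37 pos [534.5  20.7 112.5] rpy [-3.14  -0.004  1.336] F [-0.1  0.2 -0.3] w 85.5 q [-0.25  0.65  0.24  1.95 -0.28  0.57 -0.05]
shift units [-0.16  0.04 -0.08] turn units [-0.01 -0.03  0.22]
```

```bash

python3 -m crank '[[[-0.16,0.04,-0.1,0,0,0.2],[0,0,0,0,0,0],[0,0,0,0,0,0]]]'
python3 plan.py 534.5 15.7 115 1.313
python3 -m crank '[[[0,0,0,0,0,0],[0,0,0,0,0,0],[0,0,0,0,0,0],[0,0,0,0,0,0],[0,0,0,0,0,0],[0,0,0,0,0,0],[0,0,0,0,0,0],[0,0,0,0,0,0],[0,0,0,0,0,0],[0,0,0,0,0,0]]]' 1
python3 plan.py 534.5 15.7 115 2.084
```

```text
clock: 10.62
eef_pos: [534.7, 14.8, 116.3]
tool_rot: [-3.139, -0.003, 1.316]
force: [0.3, -0.2, 1.1]
width: 85.5
t 10.62 pos [534.7  14.8 116.3] rpy [-3.139e+00 -3.000e-03  1.316e+00] F [ 0.3 -0.2  1.1] w 85.5 q [-0.24  0.64  0.25  1.95 -0.28  0.58 -0.06]
shift units [ 0.03 -0.01  0.04] turn units [-0.02 -0.03  0.03]
clock: 11.45
eef_pos: [533.8, 15.1, 119.7]
tool_rot: [-3.139, -0.005, 1.317]
force: [-0.1, -0.7, 0.8]
width: 18.5
t 11.45 pos [533.8  15.1 119.7] rpy [-3.139 -0.005  1.317] F [-0.1 -0.7  0.8] w 18.5 q [-0.24  0.64  0.25  1.95 -0.28  0.59 -0.06]
shift units [0.02 0.02 0.16] turn units [-0.01 -0.06 -7.33]
```

```bash

python3 -m crank '[[[0,0,0,0,0,-0.8],[0,0,0,0,0,-0.8],[0,0,0,0,0,-0.8],[0,0,0,0,0,-0.8]]]'
python3 plan.py 534 15.5 117 2.084
```

```text
clock: 11.78
eef_pos: [534.4, 15.0, 119.7]
tool_rot: [-3.141, -0.006, 1.661]
force: [1.0, 0.3, -0.6]
width: 18.3
t 11.78 pos [534.4  15.  119.7] rpy [-3.141 -0.006  1.661] F [ 1.   0.3 -0.6] w 18.3 q [-0.18  0.63  0.16  1.95 -0.18  0.58  0.19]
shift units [ 0.02 -0.01  0.09] turn units [ 0.01 -0.05 -4.04]
```

```bash

python3 -m crank '[[[0,0,0,0,0,-0.8],[0,0,0,0,0,-0.8],[0,0,0,0,0,-0.8],[0,0,0,0,0,-0.8],[0,0,0,0,0,-0.6],[0,0,0,0,0,0]]]'
python3 plan.py 534 15.5 117 2.084
```

```text
clock: 12.28
eef_pos: [535.3, 15.3, 119.7]
tool_rot: [3.139, -0.006, 2.078]
force: [0.6, 0.1, -0.1]
width: 18.5
t 12.28 pos [535.3  15.3 119.7] rpy [ 3.139 -0.006  2.078] F [ 0.6  0.1 -0.1] w 18.5 q [-0.1   0.62  0.04  1.94 -0.05  0.58  0.48]
shift units [ 0.03 -0.03  0.09] turn units [ 0.03 -0.06 -0.06]
```

Aligned by the tool yaw. Release, rise, back off, then measure the link.

```bash

python3 -m crank '[[[0,0,0,0,0,0],[0,0,0,0,0,0],[0,0,0,0,0,0],[0,0,0,0,0,0],[0,0,0,0,0,0],[0,0,0,0,0,0],[0,0,-0.4,0,0,0],[0,0,-0.8,0,0,0],[0,0,-0.9,0,0,0],[0,0,-0.9,0,0,0],[0,0,0,0,0,0]]]' -1
python3 plan.py 562 -103 215 1.80
```

```text
clock: 13.2
eef_pos: [534.4, 14.6, 211.5]
tool_rot: [-3.14, -0.007, 2.071]
force: [-0.7, -0.3, 0.7]
width: 85.3
t 13.2 pos [534.4  14.6 211.5] rpy [-3.14  -0.007  2.071] F [-0.7 -0.3  0.7] w 85.3 q [-0.11  0.49  0.05  1.86 -0.04  0.8   0.46]
shift units [-3.88 -1.07 -0.14] turn units [-0.02 -0.07  2.59]
```

```bash

python3 -m crank '[[[-0.97,-0.27,0,0,0,0],[-0.97,-0.27,0,0,0,0],[-0.97,-0.27,0,0,0,0],[-0.97,-0.27,0,0,0,0],[0,0,0,0,0,0.82],[0,0,0,0,0,0.82],[0,0,0,0,0,0.82],[0,0,0,0,0,0]]]'
python3 plan.py 562 -103 100 1.80; python3 meas.py; python3 cam.py c3.png
```

```text
clock: 13.87
eef_pos: [563.8, -108.1, 210.7]
tool_rot: [3.14, -0.006, 1.803]
force: [0.1, 0.5, 0.4]
width: 85.2
t 13.87 pos [ 563.8 -108.1  210.7] rpy [ 3.14  -0.006  1.803] F [0.1 0.5 0.4] w 85.2 q [ 0.06  0.55  0.13  1.76 -0.1   0.84  0.47]
shift units [ 0.16 -0.03  3.69] turn units [ 0.01 -0.05  0.03]
top link px 2078 z 137.6
 rect [512.3  58.5] [ 32.9 186.5] 30.54
 pca centre [509.9  58.8] dir [-0.4857  0.8741] yaw 2.078 extent -94.6 91.8
 ball [414.1 229.1 122.3] 435
 casting [458.1 245.4] [246.1 647.7] 0.185
 ring [534.4  16.1] 1500
 handle (array([ 559.7, -105.5,  110.7]), 208)
scene link px 1270 z 136.1
 rect [514.9  59.6] [ 35.4 186.5] 31.19
 pca centre [512.9  60.2] dir [-0.4832  0.8755] yaw 2.0751 extent -95.0 91.5
 ball [414.6 228.  121.5] 366
 casting [0. 0.] [0. 0.] 0.0
 ring [536.9  17.3] 934
 handle (array([ 564.1, -103.5,  109.4]), 86)
```

View pics/c3.png

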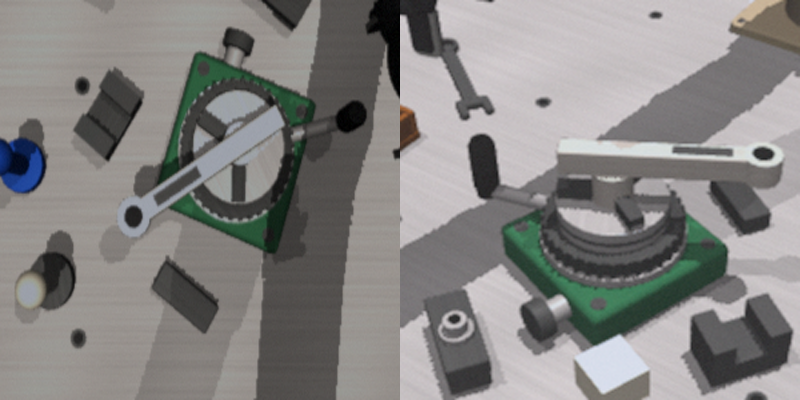

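The link (eye at 133,215 left panel) now points at the white ball (30,290). The computed miss is 1 mm by the top view and 5 mm by the scene view. Now I'll re-lock.

```bash

python3 -m crank '[[[0.13,0,0.8,0,0,0],[0,0,0.8,0,0,0],[0,0,0.8,0,0,0],[0,0,0.8,0,0,0],[0,0,0.7,0,0,0],[0,0,0.3,0,0,0],[0,0,0,0,0,0]]]'
python3 plan.py 561.5 -104.5 82 1.80
```

```text
clock: 14.65
eef_pos: [567.2, -99.0, 82.8]
tool_rot: [3.131, -0.006, 1.824]
force: [0.4, -0.2, -0.5]
width: 85.3
t 14.65 pos [567.2 -99.   82.8] rpy [ 3.131 -0.006  1.824] F [ 0.4 -0.2 -0.5] w 85.3 q [ 0.08  0.72  0.09  1.86 -0.13  0.55  0.5 ]
shift units [-0.13 -0.23  0.02] turn units [ 0.1  -0.06  0.23]
```

```bash

python3 -m crank '[[[-0.13,-0.23,0,0.1,0,0.2],[0,0,0,0,0,0]]]'
python3 -m crank '[[[0,0,0,0,0,0],[0,0,0,0,0,0],[0,0,0,0,0,0],[0,0,0,0,0,0],[0,0,0,0,0,0],[0,0,0,0,0,0],[0,0,0,0,0,0],[0,0,0,0,0,0],[0,0,0,0,0,0]]]' 1
python3 -m crank '[[[0.02,-0.42,0,0,0,0.93],[0.02,-0.42,0,0,0,0.93],[0.02,-0.42,0,0,0,0.93],[0.02,-0.42,0,0,0,0.93],[0.02,-0.42,0,0,0,0.93]]]'
python3 plan.py 534.5 15.7 82 1.24
```

```text
clock: 14.82
eef_pos: [561.3, -104.6, 83.3]
tool_rot: [-3.141, -0.006, 1.803]
force: [-0.4, -0.5, 0.1]
width: 85.4
clock: 15.57
eef_pos: [560.6, -106.4, 88.3]
tool_rot: [3.141, -0.004, 1.802]
force: [-1.0, -0.2, 1.1]
width: 21.7
clock: 15.98
eef_pos: [502.6, -105.1, 88.3]
tool_rot: [3.134, -0.005, 1.31]
force: [0.4, 1.3, -1.9]
width: 21.6
t 15.98 pos [ 502.6 -105.1   88.3] rpy [ 3.134 -0.005  1.31 ] F [ 0.4  1.3 -1.9] w 21.6 q [ 0.01  0.66  0.21  2.03 -0.3   0.47  0.19]
shift units [ 4.16 -0.01  0.23] turn units [ 0.07 -0.05  0.67]
```

```bash

python3 -m crank '[[[0.02,-0.42,0,0,0,0.93],[0.02,-0.42,0,0,0,0.93],[0.02,-0.42,0,0,0,0.93],[0.02,-0.42,0,0,0,0.93],[0.02,-0.42,0,0,0,0.93]]]'
python3 plan.py 534.5 15.7 82 0.70
python3 -m crank '[[[0.02,-0.42,0,0,0,0.9],[0.02,-0.4,0,0,0,0.5],[0,-0.4,0,0,0,0],[0,-0.4,0,0,0,0],[0,-0.4,0,0,0,0]]]'
python3 plan.py 534.5 15.7 82 0.70
```

```text
clock: 16.4
eef_pos: [448.0, -75.0, 88.3]
tool_rot: [3.132, -0.008, 0.811]
force: [3.1, -0.8, -3.7]
width: 21.5
t 16.4 pos [448.  -75.   88.3] rpy [ 3.132 -0.008  0.811] F [ 3.1 -0.8 -3.7] w 21.5 q [-0.11  0.63  0.31  2.19 -0.51  0.38 -0.14]
shift units [4.18 0.01 0.24] turn units [ 0.09 -0.08  1.06]
clock: 16.82
eef_pos: [436.9, -62.4, 89.1]
tool_rot: [3.045, -0.02, 0.636]
force: [10.8, -23.4, -15.7]
width: 21.2
t 16.82 pos [436.9 -62.4  89.1] rpy [ 3.045 -0.02   0.636] F [ 10.8 -23.4 -15.7] w 21.2 q [-0.22  0.61  0.36  2.29 -0.63  0.24 -0.25]
shift units [ 4.16 -0.19  0.3 ] turn units [ 0.93 -0.16 -0.62]
```

The lever is at the closed stop: it swung 1.10 rad and the push reached about 26 N. Release and rise straight away, since joint 6 is near its limit.

```bash

python3 -m crank '[[[0,0,0,0,0,0],[0,0,0,0,0,0],[0,0,0,0,0,0],[0,0,0,0,0,0],[0,0,0,0,0,0],[0,0,0,0,0,0]]]' -1
python3 plan.py 436.9 -62.4 200 0.70
python3 -m crank '[[[0,0,-0.3,0.3,0,0],[0,0,-0.6,0.3,0,0],[0,0,-0.8,0.2,0,0],[0,0,-0.9,0,0,0],[0,0,-0.9,0,0,0],[0,0,-0.5,0,0,0],[0,0,0,0,0,0]]]'
python3 plan.py 436.9 -62.4 200 0.70;python3 meas.py; python3 cam.py c4.png
```

```text
clock: 17.32
eef_pos: [440.4, -64.2, 89.8]
tool_rot: [3.038, -0.023, 0.635]
force: [-1.1, -0.5, -0.1]
width: 85.3
t 17.32 pos [440.4 -64.2  89.8] rpy [ 3.038 -0.023  0.635] F [-1.1 -0.5 -0.1] w 85.3 q [-0.24  0.61  0.38  2.28 -0.69  0.25 -0.2 ]
shift units [ 0.03  0.26 -3.67] turn units [ 0.99 -0.19 -0.64]
clock: 17.9
eef_pos: [432.6, -59.7, 213.7]
tool_rot: [3.135, -0.019, 0.638]
force: [0.3, -0.1, -0.9]
width: 85.6
t 17.9 pos [432.6 -59.7 213.7] rpy [ 3.135 -0.019  0.638] F [ 0.3 -0.1 -0.9] w 85.6 q [-0.41  0.42  0.68  2.13 -0.42  0.71 -0.39]
shift units [0.05 0.15 0.46] turn units [ 0.07 -0.18 -0.59]
top link px 2081 z 137.6
 rect [513.1  59.3] [ 32.8 186.2] 31.35
 pca centre [509.8  58.9] dir [-0.4853  0.8744] yaw 2.0775 extent -94.6 91.8
 ball [414.3 228.9 122.4] 437
 casting [491.7 263.8] [238.5 654.3] 0.315
 ring [533.9  15.9] 1526
 handle (array([437.1, -62.2, 110.8]), 206)
scene link px 1258 z 136.1
 rect [509.9  56.5] [ 33.7 186.4] 26.66
 pca centre [512.8  60.3] dir [-0.4828  0.8757] yaw 2.0746 extent -95.2 91.2
 ball [414.7 228.1 121.4] 368
 casting [0. 0.] [0. 0.] 0.0
 ring [536.7  17.4] 941
 handle (array([441.8, -60.5, 109.5]), 70)
```

View pics/c4.png

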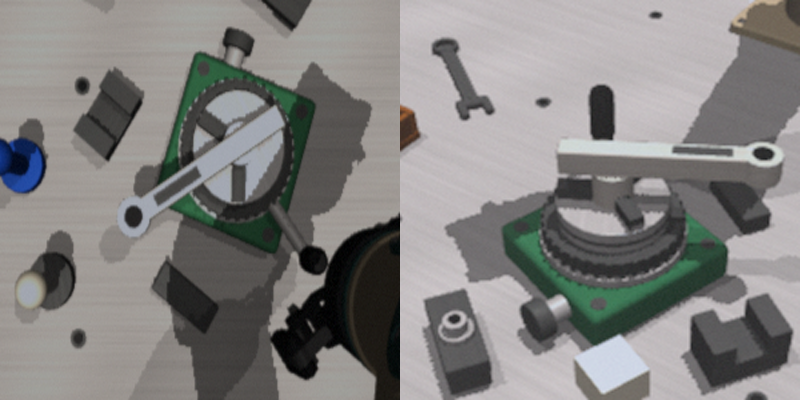

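```bash
python3 -c "
from cell import ctrl
print(ctrl.finish_job())"
```

```text
the job is handed in; nothing more can be done
None
```

The lever was swung to its open stop, the link was turned to point at the white ball, and the lever was swung back to its closed stop. The gripper was then released and raised clear. I handed the job in at about 18 s of the 67 s allowed; it gave no verdict.

- **Lock ring:** the handle moved about 1.04 rad to the open stop and 1.09 rad back. It therefore probably started near 0.06 and now sits at about 0.
- **Pointing:** the link's centre line passes 1.0 mm from the ball centre by the top camera and 4.9 mm by the scene camera, against a limit of 10 mm. The two cameras disagree by about 4 mm, which I did not resolve. Locking did not shift the link.
- **Surroundings:** the measured ball position stayed within about 0.2 mm. The square block's pillar, V-block, clamp and gauge block look unmoved where the pictures show them; I did not re-measure them. The blue look-alike was left alone.
- **Closest to a limit:** joint 6 reached 0.24 (limit 0.23) in the final locking push, when the push on the handle was about 26 N sideways and 30 N in all.

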